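# Slide the drying board into its notches and push the keeper home

## Task

With a fingertip, push the black perforated board along its rails towards the keeper until you feel it drop flat into the locating notches, then push the keeper's knob fully home so that its bolt lies over the board's edge. Only push: never lift or tip the board or carry it by its parts, and leave the pots, bottles, cup and jar beside the rack where they stand.

Things in the scene. Friction and masses are not known exactly. Their poses are not given: they have to be found in the camera images.
- rack: Drying rack fixed to the table: plywood base 150 x 450, two aluminium rails 30 high from y = -205 to 158, side lips 44 high with inner faces at x = +-57. Origin on the table, midway between the rails; x across them, y along them, the way the board is pushed (robot's left, turned up to 20 degrees), z up. The keeper is at the +y end.
- seat (a point): Where the board's origin lies once it has dropped: rack x 0, y +60, z 33 (play +-2.5 along y). The rails have four notches 7 deep, one for each foot of the board, placed so that all four feet drop together, and only here. The square notch walls stop the dropped board, so the push force then rises sharply.
- board: Black perforated board, loose on the rails, slab 110 (x) x 140 (y) x 18 on four feet 10 tall; painted parts on sticks fixed on it reach 68 above its origin. Origin: centre of slab underside, axes as the rack's; 40 above the table riding, 33 dropped. Starts 90 to 160 short of the seat. 0.3 to 0.65 kg, slides at a few N. A finger pressed on its edge may hold it up; it drops when the finger draws back.
- board_edge (a point): Middle of the board's trailing side face (the 110 x 18 face at the board's y = -70), half-way up the slab: the place to push. The space behind it, above the rails, is free.
- keeper (a joint): Travel of the keeper, a flat steel bolt 30 wide, towards the board (rack -y), in m: 0 drawn back, 0.034 fully home. Starts at 0 to 0.005; friction about 1.5 N, no spring, stays where left. Underside 53.5 above the table: clears the dropped board's top (51), but butts against a board still riding on the rails. Nose at rack y = 150 drawn back, 116 home; dropped board's leading edge at 130.
- keeper_knob (a point): Middle of the keeper's upright round black knob, 18 dia, from 61.5 to 93.5 above the table. At rack x = 0, y = 206 when drawn back, 172 when home. Push it from its far side (rack +y), where there is free room.
- pot_a: Bystander: small screw-cap paint pot, 34 dia x 45 high, loose on the table beside the rack. Origin at the centre of its underside, z along its axis.
- pot_b: Bystander: small screw-cap paint pot, 34 dia x 45 high, loose on the table beside the rack. Origin at the centre of its underside, z along its axis.
- pot_c: Bystander: small screw-cap paint pot, 34 dia x 45 high, loose on the table beside the rack. Origin at the centre of its underside, z along its axis.
- thinner: Bystander: large white plastic bottle with black cap, 68 dia x 170 high, loose on the table beside the rack. Origin at the centre of its underside, z along its axis.
- medium: Bystander: white plastic bottle with black cap, 54 dia x 140 high, loose on the table beside the rack. Origin at the centre of its underside, z along its axis.
- cup: Bystander: small open white mixing cup, 56 dia x 40 high, loose on the table beside the rack. Origin at the centre of its underside, z along its axis.
- screw_jar: Bystander: clear jar with a blue lid, 70 dia x 85 high, loose on the table beside the rack. Origin at the centre of its underside, z along its axis.
There are look-alikes about, which are no part of the job. What is shaped like the board but orange is not meant.

How it is judged:
By the outcome, as a careful person would: the job done as asked, in the order asked, and still so for the second after the job is handed in, with the robot touching nothing.
It also fails if it takes over 51 s, if anything falls off the work surface, if the arm or the gripper's body presses on something with over 40 N, if the wrist force passes 120 N, or if a joint passes its speed limit or range.

## Robot

A 6-joint arm with a two-finger parallel gripper is mounted at the origin on the work surface. World frame = base frame: x ahead of the robot, y to its left, z up, the work surface at z = 0. Lengths are in m, angles in degrees, forces in N, time in s.
With the tool pointing down it reaches from about 0.4 to 0.825 m from the base axis. Payload 7 kg.
Tool frame: the origin (TCP) lies midway between the tips of the shut fingers; the grasp point (between the pads) lies r.grip_depth behind it (r.grip_depth is the distance from the TCP to the grasp point, in m); z points along the fingers, y is the direction in which the jaws open and shut (so a half turn about z gives the same grasp; the last joint's range is limited). The gripper opens to 88 mm and grips with 3 to 60 N. Pads are 19 mm wide; open, the fingers measure 130 mm over their backs; the gripper's body (78 mm by 193 mm) begins 47 mm behind the grasp point.
Start: joints at [-48.638, 20.546, 0.682, 0, -70.136, -16.507], TCP at [0.284, -0.612, 0.227] pointing down, gripper open.
Joint ranges: [-176.03, 176.03], [-82.01, 121.73], [-58.28, 71.71], [-173.87, 95.51], [-174.79, -0.11], [-173.66, 173.66]. Speed limits (degrees/s): [136.94, 136.94, 172.46, 180, 180, 180].

## Interface

Orientations are given as [roll, pitch, yaw] about the fixed x, y, z axes, in that order (R = Rz(yaw) Ry(pitch) Rx(roll)).
In Python, from plant import r, imaging, close_job gives the robot as it stands.
- The arm moves only by the tool step_arm, never from a script. Its argument "commands" is a list of rows, each a list of 2 entries, a list of its own where there are three numbers: the shift along the tool's x, y, z in mm, then the turn about the tool's z in degrees. In form: [[[x, y, z], twist], ...]. A call has 1 to 20 rows; each row shifts and turns the commanded pose from where the row before left it, along the tool's axes as they then stand; what a row does not reach is not made up. A row lasts 1/8 s, in which the tool goes at most 62.5 mm and 10.7 degrees, less where a joint would pass 70% of its speed; a pose out of reach is approached as far as the arm can. A call with a gripper value outside its range is refused whole. "gripper" is the closure, from 0 (fully open) to 1 (shut), set as the call begins (left out, the last holds). The fingers move at their own pace and stop on an object; "grip_force" is the grip in N (left out, the last holds). Time passes only in rows, so rows that do not move let the fingers close. It gives the time, the measured TCP pose, the force and the opening at its end, in the units of the state.
- r.get_state(): the state, without advancing time (a new reading comes with each control period).
- imaging.capture(name): name is "side" or "top" or "wrist"; returns a dict with "img" (480x640x3 uint8, red, green, blue), "z_map" (480x640 float32, m along the optical axis (not along the pixel's ray), 0 where there is no reading), "vfov" (degrees; the focal length in pixels is half the picture's height over the tangent of half this angle, whatever the lens; pixels are square), "cx", "cy" (the principal point, pixels), "extrinsics" (4x4, takes a point from camera to world coordinates); the wrist camera has in their place "T_tool_cam" (4x4, takes a point from camera to tool coordinates, whose origin is the TCP and whose axes are the flange's). Camera axes: x right, y down, z forward; pixel columns grow to the right and rows downward; lengths in m; the calibration is good to about 2 mm. A picture is of the moment at which its call begins: read the wrist's pose just before it.
- close_job(): hands the job in, once; it reports no verdict.
The state is a dict: "time_s": time; "joints": joint angles; "qd": joint speeds; "joint_torque": joint torques, N m; "tcp_pos": TCP position; "eef_rot": TCP orientation; "contact_force": force on the tool from outside, world axes, zero at the start; "moment": the same for the moment, N m; "gripper_width": finger opening in m.
Only numpy, scipy, OpenCV 4.12 (cv2) and the standard library are available. Lean on these libraries where they do the work, as an engineer would, in place of code of your own. Each camera call takes 0.05 s, during which the arm holds its last target.

## Working session

There is one attempt and no reset: what is moved stays moved. The work goes in short steps, Python scripts to look and compute and a tool call to move; the robot and the scene stay as the last step left them, time stands still between calls to the robot, and variables do not carry over. Pictures are saved under pics/ and viewed, and the job is handed in when it is done.

Besides the shell and the picture viewer there is one more tool, called after "Request:" as a command line: name --argument value ..., lists and objects as JSON in quotes. step_arm: Moves the arm, as the interface text tells. Its arguments: {"type":"object","properties":{"commands":{"type":"array","items":{"type":"array"}},"gripper":{"type":"number"},"grip_force":{"type":"number"}},"required":["commands"]}

```bash
ls; mkdir -p pics; python3 - <<'E'
from plant import r, imaging
import cv2,numpy as np
print(r.get_state(), r.grip_depth)
for n in("top","side"):
    d=imaging.capture(n); np.savez(f"{n}0.npz",**d)
    cv2.imwrite(f"pics/{n}0.png",d["img"][:,:,::-1]); print(n,d["vfov"],d["cx"],d["cy"],np.round(d["extrinsics"],4).tolist(), (d["z_map"]>0).mean())
E
```

```text
pics
{'time_s': 0.0, 'joints': array([-4.86367465e+01,  2.05922408e+01,  6.33408288e-01, -2.02739091e-02,
       -7.01347848e+01, -1.65043878e+01]), 'qd': array([ 0.05208066, -0.03786805,  0.05523752, -0.06803617, -0.00893926,
        0.03889916]), 'joint_torque': array([-3.81267630e-03, -5.82720208e+01,  2.93064433e+01,  6.99727759e+00,
        7.08467487e-03, -1.87278019e-04]), 'tcp_pos': array([ 0.28350504, -0.61203979,  0.22561032]), 'eef_rot': array([ 1.79904825e+02, -8.32487670e-03, -1.55148032e+02]), 'contact_force': array([-0.17354663,  0.31901755,  0.08775326]), 'moment': array([ 0.02129231,  0.01017622, -0.01642161]), 'gripper_width': 0.08775614221990781} 0.0188
top 46.09186835716643 308.0429397168625 237.33433049718616 [[0.0286, -0.9841, 0.1754, 0.301], [-0.9996, -0.0281, 0.0048, -0.1442], [0.0002, -0.1755, -0.9845, 1.5261], [0.0, 0.0, 0.0, 1.0]] 0.996201171875
side 42.68977735540382 321.74365499668045 241.70217224808954 [[0.968, -0.1604, 0.1931, 0.2844], [-0.2507, -0.5804, 0.7748, -1.1991], [-0.0122, -0.7984, -0.602, 0.8691], [0.0, 0.0, 0.0, 1.0]] 0.996162109375
```

View pics/top0.png

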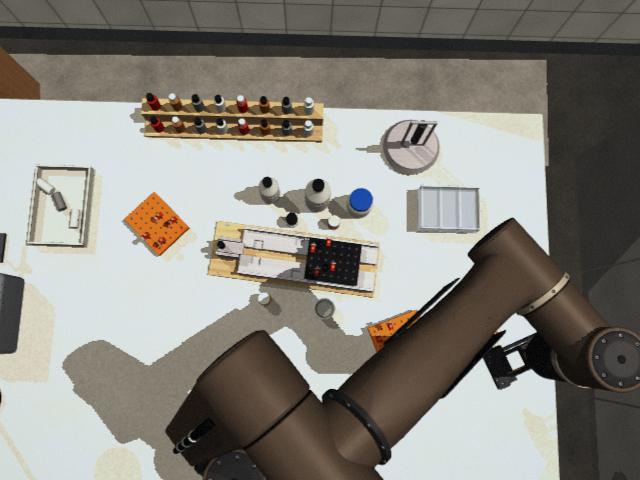

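View pics/side0.png

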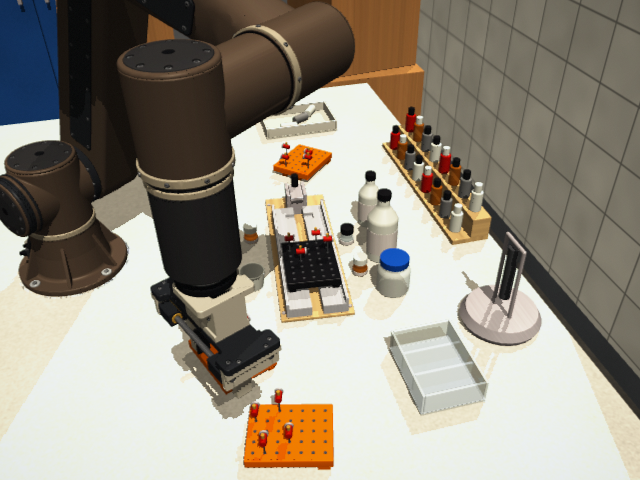

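The black board sits in the rack at top (333,262), and the keeper and knob are at (222,246). The orange boards at (156,222) and (390,328) are the look-alikes. The bystanders stand on both sides of the rack. Next I'll take an enlarged crop and measure.

```bash
cat > h.py <<'E'
import numpy as np,cv2
def load(n): return dict(np.load(n))
def cloud(d,T=None):
    T=d["extrinsics"] if T is None else T
    f=240/np.tan(np.radians(float(d["vfov"])/2)); v,u=np.mgrid[0:480,0:640]; z=d["z_map"]
    P=np.stack([(u-d["cx"])/f*z,(v-d["cy"])/f*z,z],-1)
    return P@T[:3,:3].T+T[:3,3]
E
python3 - <<'E'
from h import *
d=load("top0.npz"); W=cloud(d); im=d["img"]
c=im[205:325,190:400,::-1]; cv2.imwrite("pics/crop0.png",cv2.resize(c,None,fx=3.8,fy=3.8,interpolation=cv2.INTER_CUBIC))
hsv=cv2.cvtColor(im,cv2.COLOR_RGB2HSV)
roi=np.zeros((480,640),np.uint8); roi[215:305,200:390]=1
# plywood
m=((hsv[...,0]>10)&(hsv[...,0]<28)&(hsv[...,1]>70)&(roi>0)).astype(np.uint8)
m=cv2.morphologyEx(m,cv2.MORPH_OPEN,np.ones((2,2)))
n,l,s,_=cv2.connectedComponentsWithStats(m); print([x.tolist() for x in s if x[4]>30])
mm=np.isin(l,[i for i in range(1,n) if s[i,4]>40])
pts=W[mm]; print("ply z",np.percentile(pts[:,2],[5,25,50,75,95]))
ok=pts[:,2]<0.03
R=cv2.minAreaRect((pts[ok][:,:2]*1000).astype(np.float32)); print("ply rect mm",R,cv2.boxPoints(R))
# black board
b=((im.max(-1)<60)&(roi>0)); b[:,:300]=0
b=cv2.morphologyEx(b.astype(np.uint8),cv2.MORPH_CLOSE,np.ones((5,5))); n,l,s,_=cv2.connectedComponentsWithStats(b); i=1+s[1:,4].argmax()
pp=W[l==i]; print("bd z",np.percentile(pp[:,2],[5,50,95])); pp=pp[abs(pp[:,2]-np.median(pp[:,2]))<.006]
print("board",cv2.minAreaRect((pp[:,:2]*1000).astype(np.float32)))
E
```

```text
[[0, 0, 640, 480, 304787], [209, 222, 157, 75, 1616], [244, 248, 65, 16, 476], [359, 264, 19, 9, 134]]
ply z [0.00064253 0.0050196  0.0076571  0.01028702 0.01819377]
ply rect mm ((509.52972412109375, -101.98866271972656), (452.17364501953125, 148.92007446289062), 83.56902313232422) [[ 410.2151  -318.31287]
 [ 558.1981  -334.99283]
 [ 608.84436  114.33554]
 [ 460.86133  131.0155 ]]
bd z [0.03826324 0.05699208 0.06362591]
board ((499.1246337890625, -203.42416381835938), (137.9143829345703, 115.7778549194336), 83.59127044677734)
```

View pics/crop0.png

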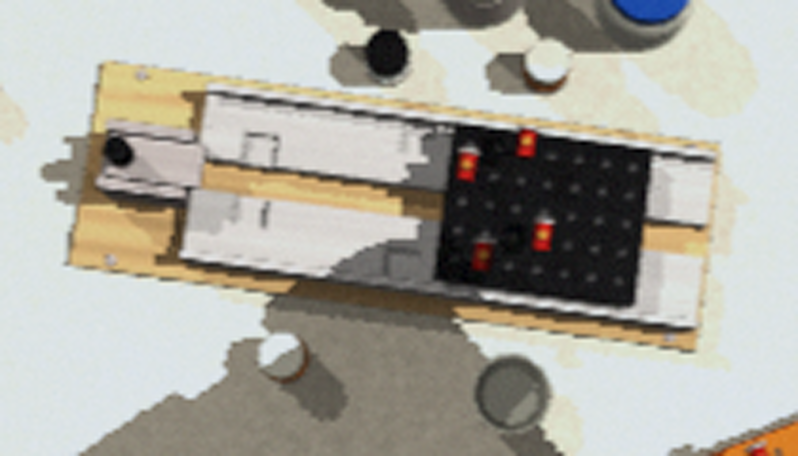

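The crop confirms that the only black board is at full-image (333,262), on the rails. The knob is at (221,245). Next I'll fix the origin along y from the rail ends, the knob and the bystanders.

```bash
python3 - <<'E'
from h import *
th=np.radians(83.57-90); c=np.array([509.5,-102.0])
ex=np.array([np.cos(th),np.sin(th)]); ey=np.array([-np.sin(th),np.cos(th)])
for n in("top","side"):
    d=load(n+"0.npz"); W=cloud(d)*1000
    X=(W[...,:2]-c)@ex; Y=(W[...,:2]-c)@ey; Z=W[...,2]; im=d["img"].astype(int)
    print(n)
    for xx in(-35,35):
        s=(abs(X-xx)<8)&(abs(Y)<260)
        for lo,hi in((-250,-150),(100,200)):
            q=s&(Y>lo)&(Y<hi)
            o=np.argsort(Y[q]); print(xx,[(int(a),int(z)) for a,z in zip(Y[q][o][::3],Z[q][o][::3])])
    k=(im.max(-1)<60)&(abs(X)<30)&(Y>140)&(Y<240)&(Z>70)&(Z<105)
    print("knob",k.sum(),X[k].mean(),Y[k].mean(),np.percentile(Z[k],[10,90]), Y[k].min(),Y[k].max())
    b=(im.max(-1)<60)&(abs(X)<70)&(Y<0)&(Y>-240)&(Z>50)&(Z<66)
    print("board",np.percentile(X[b],[1,99]),np.percentile(Y[b],[1,99]),np.median(Z[b]))
    # bolt
    q=(abs(X)<8)&(Y>100)&(Y<240); o=np.argsort(Y[q]); print("bolt",[(int(a),int(z)) for a,z in zip(Y[q][o],Z[q][o])][::2])
    t=(Z>25)&(Z<200)&(abs(X)>80)&(abs(X)<200)&(abs(Y)<300)
    nn,l,s,ce=cv2.connectedComponentsWithStats(t.astype(np.uint8))
    for i in range(1,nn):
        if s[i,4]>25: print(s[i].tolist(),"x",X[l==i].min().round(),X[l==i].max().round(),"y",Y[l==i].min().round(),Y[l==i].max().round(),"z",Z[l==i].max().round())
E
```

```text
top
-35 [(-249, 5), (-247, -2), (-246, -1), (-245, -3), (-243, 1), (-242, -3), (-241, 0), (-239, -3), (-238, -1), (-236, -1), (-235, 1), (-233, 2), (-232, 6), (-230, 0), (-229, 0), (-228, 0), (-227, -1), (-225, 0), (-224, 2), (-221, 5), (-219, 24), (-216, 26), (-216, 26), (-214, 23), (-213, 33), (-211, 21), (-210, 27), (-209, 23), (-207, 25), (-206, 30), (-205, 23), (-203, 16), (-202, 23), (-201, 26), (-199, 30), (-198, 27), (-197, 25), (-195, 32), (-194, 30), (-192, 31), (-192, 23), (-190, 28), (-189, 29), (-187, 24), (-186, 32), (-185, 24), (-183, 33), (-181, 33), (-180, 34), (-179, 28), (-178, 29), (-176, 29), (-175, 31), (-172, 55), (-171, 58), (-170, 60), (-168, 50), (-168, 53), (-166, 59), (-165, 58), (-163, 62), (-162, 60), (-161, 58), (-160, 58), (-158, 61), (-157, 54), (-156, 54), (-155, 56), (-153, 51), (-152, 56), (-150, 58)]
-35 [(101, 25), (103, 28), (103, 32), (105, 20), (107, 23), (108, 15), (109, 33), (111, 29), (113, 34), (114, 20), (115, 26), (117, 29), (118, 30), (120, 29), (121, 32), (122, 39), (123, 26), (125, 33), (126, 33), (127, 30), (129, 32), (130, 38), (132
[... 9808 characters left out ...]
9, 64), (179, 65), (179, 79), (179, 62), (180, 72), (180, 84), (180, 64), (180, 70), (181, 73), (181, 61), (181, 94), (182, 80), (182, 65), (182, 68), (183, 68), (183, 66), (183, 85), (183, 74), (184, 88), (184, 79), (184, 79), (184, 67), (184, 64), (185, 90), (185, 92), (185, 87), (186, 61), (186, 90), (187, 61), (187, 69), (187, 75), (189, 94), (190, 62), (191, 61), (193, 63), (195, 92), (197, 91)]
[358, 170, 50, 120, 3264] x 141.0 200.0 y -196.0 105.0 z 173.0
[243, 221, 14, 15, 157] x -130.0 -98.0 y 41.0 75.0 z 48.0
[340, 223, 14, 15, 163] x 92.0 124.0 y 1.0 34.0 z 49.0
[353, 252, 14, 16, 184] x 102.0 132.0 y -113.0 -76.0 z 48.0
[239, 263, 26, 20, 237] x -144.0 -91.0 y -130.0 -71.0 z 43.0
```

Both views agree to within about 4 mm. The rack is at yaw −6.4° with its origin near (0.508,−0.117), the board is about 148 mm short of the seat, and the keeper is drawn back. I'll shut the gripper, turn so the tool x axis lies along the rack, and go to a point behind the board.

Request:
step_arm --commands '[[[0,0,0],-9.8],[[0,0,0],-9.8],[[0,0,0],-9.8],[[0,0,0],-9.8],[[0,0,0],-9.8],[[0,0,0],-9.7],[[-20,-10,0],0],[[-35,-19,0],0],[[-40,-22,0],0],[[-40,-22,0],0],[[-40,-22,0],0],[[-40,-22,0],0],[[-40,-22,0],0],[[-37,-18,0],0],[[-25,-12,0],0],[[0,0,0],0],[[0,0,0],0]]' --gripper 1 --grip_force 20

```text
time_s: 2.22
tcp_pos: [0.487, -0.316, 0.2265]
eef_rot: [180.0, 0.0, -96.5]
contact_force: [-1.0, -0.1, 0.8]
gripper_width: 0.0002
```

```bash
python3 - <<'E'
from plant import r, imaging
import cv2,numpy as np
s=r.get_state()
o=[]
for n in("wrist","side"):
    d=imaging.capture(n); np.savez(f"{n}1.npz",pos=s["tcp_pos"],rot=s["eef_rot"],**d); o.append(d["img"][:,:,::-1])
    if n=="wrist":print(np.round(d["T_tool_cam"],3).tolist(),d["vfov"])
cv2.imwrite("pics/w1.png",cv2.resize(np.hstack(o),(800,300),interpolation=cv2.INTER_AREA))
E
```

```text
[[-0.001, -0.952, -0.306, 0.083], [1.0, -0.0, -0.001, 0.001], [0.001, -0.306, 0.952, -0.158], [0.0, 0.0, 0.0, 1.0]] 58.60911274081166
```

View pics/w1.png

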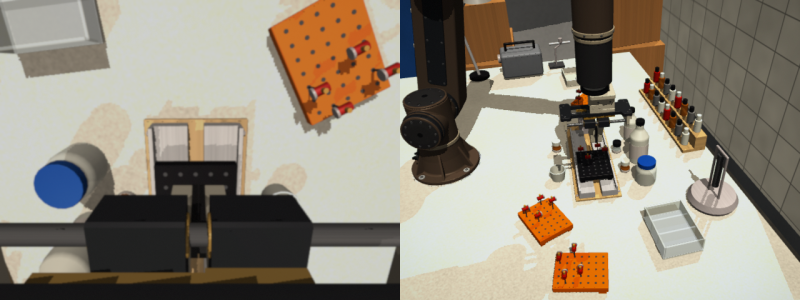

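The wrist view shows the black board's trailing edge near (197,163) in the scaled picture, with the rack centred under the fingers. I'll measure the board edge and lateral offset in tool axes.

```bash
python3 - <<'E'
from h import *
d=load("wrist1.npz"); P=cloud(d,d["T_tool_cam"])*1000; im=d["img"].astype(int)
z=d["pos"][2]*1000; Z=z-P[...,2]
b=(im.max(-1)<60)&(Z>50)&(Z<66)&(abs(P[...,1])<75)
b=cv2.morphologyEx(b.astype(np.uint8),cv2.MORPH_OPEN,np.ones((3,3)))>0
n,l,s,_=cv2.connectedComponentsWithStats(b.astype(np.uint8)); i=1+s[1:,4].argmax(); b=l==i
Q=P[b]; print(b.sum(),"x",np.percentile(Q[:,0],[50,98,99.8]),"y",np.percentile(Q[:,1],[.5,99.5]),np.median(Z[b]))
for y0,y1 in((-50,-25),(-25,0),(0,25),(25,50)):
    k=b&(P[...,1]>y0)&(P[...,1]<y1); print(y0,np.percentile(P[k][:,0],99))
# rails at z 30
for x0 in(10,20,30,40):
    k=(abs(P[...,0]-x0)<4)&(abs(Z-30)<5)&(abs(P[...,1])<75); y=np.sort(P[k][:,1]); print(x0,y.min(),y.max(),y[np.diff(y,append=y[-1]).argmax()])
E
```

```text
5020 x [-56.39845678 -41.23384235 -40.83674763] y [-56.70353166  50.19756008] 57.80888759033998
-50 -41.33745621821643
-25 -41.23227255793701
0 -41.01027543477989
25 -40.9887589094712Traceback (most recent call last):
  File "<stdin>", line 12, in <module>
    return umr_minimum(a, axis, None, out, keepdims, initial, where)
ValueError: zero-size array to reduction operation minimum which has no identity
```

Request:
step_arm --commands '[[[0,-3,20],0],[[0,0,40],0],[[0,0,45],0],[[0,0,40],0],[[0,0,25],0],[[0,0,10],0],[[0,0,0],0],[[-8,0,0],0],[[-8,0,0],0],[[-5,0,0],0],[[0,0,0],0]]'

```text
time_s: 3.7
tcp_pos: [0.4929, -0.2954, 0.047]
eef_rot: [-180.0, -0.0, -96.4]
contact_force: [-0.3, -0.7, -0.3]
gripper_width: 0.0003
```

```bash
python3 - <<'E'
from plant import r, imaging
import cv2,numpy as np
s=r.get_state();print(s["tcp_pos"],s["contact_force"])
d=imaging.capture("wrist"); cv2.imwrite("pics/w2.png",d["img"][:,:,::-1])
E
```

```text
[ 0.49288066 -0.29535697  0.04702538] [-0.32704382 -0.68488572 -0.33601827]
```

View pics/w2.png

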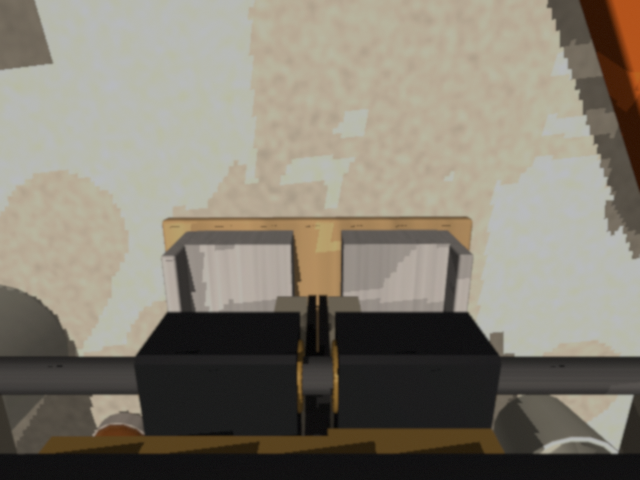

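The fingers are low behind the board (wrist view: finger gap at x=317, the same as the rack centre). I'll push now, stopping well short of the notch.

Request:
step_arm --commands '[[[-4,0,0],0],[[-4,0,0],0],[[-4,0,0],0],[[-5,0,0],0],[[-6,0,0],0],[[-6,0,0],0],[[-6,0,0],0],[[-6,0,0],0],[[-6,0,0],0],[[-6,0,0],0],[[-6,0,0],0],[[-6,0,0],0]]'

```text
time_s: 5.25
tcp_pos: [0.4998, -0.2309, 0.0466]
eef_rot: [180.0, 0.0, -96.4]
contact_force: [-0.9, -2.3, -0.7]
gripper_width: 0.0004
```

Request:
step_arm --commands '[[[-6,0,0],0],[[-6,0,0],0],[[-6,0,0],0],[[-6,0,0],0],[[-6,0,0],0],[[-6,0,0],0],[[-6,0,0],0],[[-6,0,0],0],[[-6,0,0],0],[[-6,0,0],0],[[-6,0,0],0],[[-5,0,0],0],[[-4,0,0],0],[[0,0,0],0]]'

```text
time_s: 7.0
tcp_pos: [0.5086, -0.1564, 0.0467]
eef_rot: [-180.0, 0.0, -96.4]
contact_force: [0.0, 0.1, 0.1]
gripper_width: 0.0003
```

```bash
python3 - <<'E'
from plant import r, imaging
import cv2,numpy as np
from h import *
s=r.get_state();print(s["tcp_pos"],s["contact_force"])
o=[]
for n in("top","side"):
    d=imaging.capture(n); np.savez(f"{n}2.npz",**d); o.append(d["img"][190:340,180:400,::-1])
cv2.imwrite("pics/c2.png",cv2.resize(np.vstack(o),None,fx=2,fy=2,interpolation=cv2.INTER_CUBIC))
E
```

```text
[ 0.50859824 -0.15636815  0.04671975] [0.03105649 0.05851262 0.07551261]
```

View pics/c2.png

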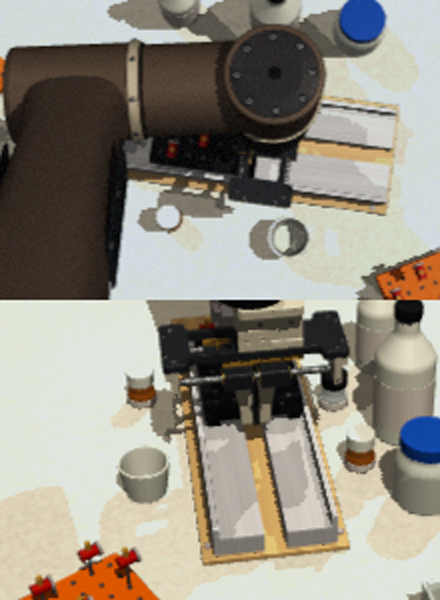

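Request:
step_arm --commands '[[[-2,0,0],0],[[-2,0,0],0],[[-2,0,0],0],[[-2,0,0],0],[[-2,0,0],0],[[-2,0,0],0]]'

```text
time_s: 7.85
tcp_pos: [0.5097, -0.1448, 0.0467]
eef_rot: [-180.0, -0.0, -96.4]
contact_force: [-1.1, -4.3, 3.0]
gripper_width: 0.0004
```

Request:
step_arm --commands '[[[-2,0,0],0],[[-1.5,0,0],0]]'

```text
time_s: 8.1
tcp_pos: [0.51, -0.1413, 0.0466]
eef_rot: [-180.0, 0.0, -96.4]
contact_force: [-0.2, -3.7, 2.8]
gripper_width: 0.0003
```

Request:
step_arm --commands '[[[-1.5,0,0],0],[[-1,0,0],0]]'

```text
time_s: 8.35
tcp_pos: [0.5101, -0.1387, 0.0463]
eef_rot: [180.0, 0.0, -96.4]
contact_force: [-0.1, -2.5, -0.1]
gripper_width: 0.0006
```

Request:
step_arm --commands '[[[-1,0,0],0],[[-1,0,0],0]]'

```text
time_s: 8.6
tcp_pos: [0.5103, -0.1368, 0.0464]
eef_rot: [180.0, -0.0, -96.5]
contact_force: [0.0, -3.1, -1.6]
gripper_width: 0.0004
```

Request:
step_arm --commands '[[[-1,0,0],0],[[-1,0,0],0]]'

```text
time_s: 8.85
tcp_pos: [0.5106, -0.135, 0.0465]
eef_rot: [180.0, -0.0, -96.4]
contact_force: [1.4, -6.5, -1.7]
gripper_width: 0.0006
```

Request:
step_arm --commands '[[[-1,0,0],0],[[-1,0,0],0]]'

```text
time_s: 9.1
tcp_pos: [0.5107, -0.1345, 0.0467]
eef_rot: [180.0, -0.1, -96.4]
contact_force: [0.8, -17.9, -2.1]
gripper_width: 0.0004
```

Request:
step_arm --commands '[[[-0.5,0,0],0],[[-0.5,0,0],0]]'

```text
time_s: 9.35
tcp_pos: [0.5107, -0.1344, 0.0468]
eef_rot: [180.0, -0.2, -96.4]
contact_force: [-0.3, -22.9, -1.3]
gripper_width: 0.0003
```

The force has risen sharply to 23 N, so the board is against the notch walls. I'll draw back, then rise and look.

Request:
step_arm --commands '[[[2,0,0],0],[[3,0,0],0],[[5,0,0],0],[[15,0,0],0],[[20,0,0],0],[[20,0,0],0],[[10,0,-20],0],[[0,0,-40],0],[[0,0,-40],0],[[0,0,-30],0],[[0,0,0],0]]'

```text
time_s: 10.72
tcp_pos: [0.504, -0.2073, 0.1793]
eef_rot: [-179.7, 0.0, -96.4]
contact_force: [-1.0, 0.3, -0.9]
gripper_width: 0.0003
```

```bash
cat > look.py <<'E'
import sys
from plant import r, imaging
from h import *
t=sys.argv[1]
s=r.get_state();print(s["time_s"],s["tcp_pos"],s["eef_rot"],s["contact_force"])
d=imaging.capture("wrist"); np.savez(f"wrist{t}.npz",pos=s["tcp_pos"],**d)
cv2.imwrite(f"pics/w{t}.png",d["img"][:,:,::-1])
P=cloud(d,d["T_tool_cam"])*1000; im=d["img"].astype(int); Z=s["tcp_pos"][2]*1000-P[...,2]
b=(im.max(-1)<60)&(Z>40)&(Z<66)&(abs(P[...,1])<75)
b=cv2.morphologyEx(b.astype(np.uint8),cv2.MORPH_OPEN,np.ones((3,3)))
n,l,st,_=cv2.connectedComponentsWithStats(b); i=1+st[1:,4].argmax(); b=l==i
Q=P[b]; print(b.sum(),"edge x",np.percentile(Q[:,0],[50,99]),"y",np.percentile(Q[:,1],[.5,99.5]),"topz",np.median(Z[b]))
for y0,y1 in((-50,-25),(-25,0),(0,25),(25,50)):
    k=b&(P[...,1]>y0)&(P[...,1]<y1); print(y0,np.percentile(P[k][:,0],99),np.median(Z[k]))
E
python3 look.py 3
```

```text
10.725 [ 0.50404237 -0.20730059  0.179298  ] [-1.79702529e+02  1.29228576e-03 -9.64410090e+01] [-0.99139315  0.34018331 -0.94233256]
563 edge x [-165.66426317 -154.91177216] y [-9.85779666 10.6097276 ] topz 50.93818722421244Traceback (most recent call last):
  File "look.py", line 14, in <module>
    k=b&(P[...,1]>y0)&(P[...,1]<y1); print(y0,np.percentile(P[k][:,0],99),np.median(Z[k]))
                                              ~~~~~~~~~~~~~^^^^^^^^^^^^^^
    return _quantile_unchecked(
        a, q, axis, out, overwrite_input, method, keepdims, weights)
    return _ureduce(a,
                    func=_quantile_ureduce_func,
    ...<5 lines>...
                    overwrite_input=overwrite_input,
                    method=method)
    r = func(a, **kwargs)
    result = _quantile(arr,
                       quantiles=q,
    ...<2 lines>...
                       out=out,
                       weights=wgt)
    slices_having_nans = np.isnan(arr[-1, ...])
                                  ~~~^^^^^^^^^
IndexError: index -1 is out of bounds for axis 0 with size 0
```

View pics/w3.png

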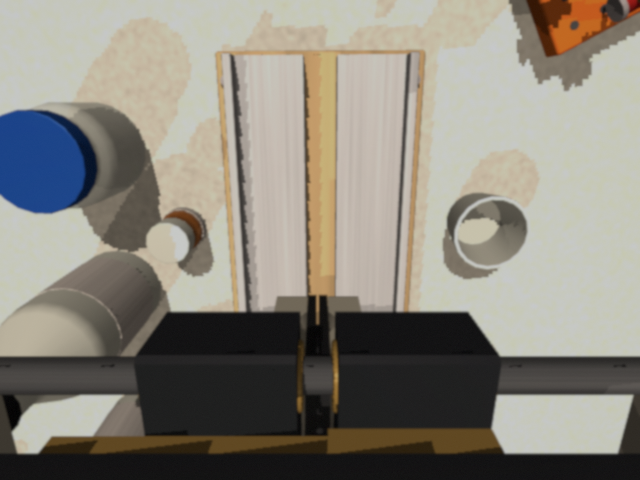

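I'll carry on over the rack at height to the far side of the knob. From there the wrist camera will see the board and keeper.

Request:
step_arm --commands '[[[-15,0,-15],0],[[-30,0,0],0],[[-40,0,0],0],[[-40,0,0],0],[[-40,0,0],0],[[-40,0,0],0],[[-40,0,0],0],[[-40,0,0],0],[[-30,0,0],0],[[-15,0,0],0],[[0,0,0],0],[[0,0,0],0]]'

```text
time_s: 12.28
tcp_pos: [0.5394, 0.1209, 0.1914]
eef_rot: [180.0, -0.0, -96.5]
contact_force: [-0.7, -0.4, -0.2]
gripper_width: 0.0005
```

```bash
python3 look.py 4
```

```text
12.275 [0.53939026 0.12089582 0.19141344] [ 1.79970668e+02 -2.10357117e-02 -9.64597317e+01] [-0.73027965 -0.35773702 -0.23928176]
9768 edge x [125.66536563 144.09344448] y [-53.84015827  54.05186427] topz 50.847432696145376
-50 144.18425331993384 50.910114645804825
-25 144.15237132839653 50.829212571138484
0 144.10507149412715 50.85886312432032
25 143.0520979467144 50.84216963679759
```

View pics/w4.png

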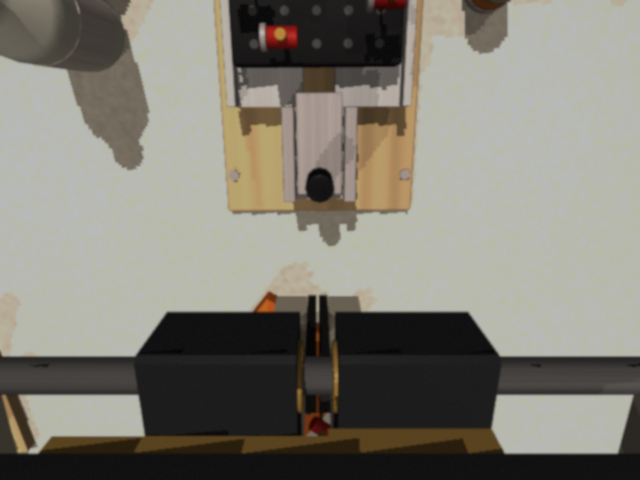

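The board top reads 50.85 mm at every lateral band, so it has dropped. The knob is at (319,184) and the finger line is at x=317. An orange look-alike lies under the gripper at (265,300) and (317,425), so I'll measure the clearances there.

```bash
python3 - <<'E'
from h import *
d=load("wrist4.npz"); P=cloud(d,d["T_tool_cam"])*1000; im=d["img"].astype(int); Z=191.4-P[...,2]
k=(im.max(-1)<70)&(Z>68)&(Z<100)&(abs(P[...,1])<30)&(P[...,0]<80)&(P[...,0]>0)
print("knob",k.sum(),np.percentile(P[k],[1,50,99],axis=0),np.percentile(Z[k],[5,95]))
t=k&(Z>91); print("top",t.sum(),P[t].mean(0),P[t].min(0),P[t].max(0))
b=(im.max(-1)<60)&(Z>40)&(Z<60)&(abs(P[...,1])<50)&(P[...,0]>60)
A=np.c_[P[b][:,:2],np.ones(b.sum())]; print("plane",np.linalg.lstsq(A,Z[b],rcond=None)[0], P[b][:,0].min())
q=(abs(P[...,1])<12)&(P[...,0]>20)&(P[...,0]<110)&(Z>52)&(Z<68)&(im.min(-1)>90); print("bolt nose x",np.percentile(P[q][:,0],[1,99]))
d=load("top0.npz"); W=cloud(d)*1000; h=cv2.cvtColor(d["img"],cv2.COLOR_RGB2HSV)
m=((h[...,0]<16)&(h[...,1]>150)); m[:,200:]=0; m[:180]=0; m[270:]=0;m[:,:115]=0
dx=W[...,:2]-np.array([539.4,120.9]); th=np.radians(-96.45)
tx=dx@np.array([np.cos(th),np.sin(th)]); ty=dx@np.array([np.sin(th),-np.cos(th)])
print("orange in tool: x",np.percentile(tx[m],[.5,99.5]),"y",np.percentile(ty[m],[1,99]),"z",np.percentile(W[...,2][m],[1,50,99]))
m2=m&(W[...,2]>50);print("parts",np.c_[tx[m2],ty[m2],W[...,2][m2]][::6].round())
n=m&(abs(ty)<30);print("near band x max",tx[n].max(),"body band",tx[m&(abs(ty)<100)].max())
E
```

```text
knob 754 [[ 26.23354746  -5.89103732  96.63472026]
 [ 35.8434897    1.48017522  98.28663769]
 [ 42.91679293   9.31433391 121.19406732]] [76.82744788 94.35958803]
top 634 [34.47292924  1.71603952 98.16200052] [25.31548415 -6.48898918 96.17087273] [ 43.0163514    9.91787666 100.32098441]
plane [2.50942728e-02 1.33238647e-04 4.75954384e+01] 106.441488087409
bolt nose x [26.89927259 89.35267996]
orange in tool: x [-243.17490206  290.18052995] y [-112.91891172   39.56255259] z [ 3.66860836 28.55395007 72.16582027]
parts [[ 290.  207. 1526.]
 [-145.  -61.   62.]
 [ 290.  207. 1526.]
 [-138.  -58.   56.]
 [-141.  -56.   51.]
 [-107.  -56.   57.]
 [-104.  -52.   66.]
 [ -99.  -50.   67.]
 [-100.  -46.   70.]
 [-101.  -45.   65.]
 [-104.  -36.   67.]
 [-167.   -2.   68.]
 [-162.   -0.   67.]
 [-175.    7.   69.]
 [-172.   11.   77.]
 [-169.   12.   71.]
 [-128.    8.   66.]
 [ 290.  207. 1526.]
 [-134.   13.   60.]
 [-120.   10.   53.]
 [-131.   18.   57.]
 [-128.   20.   57.]]
near band x max -80.34961190802673 body band -72.69072002612906
```

```bash
python3 - <<'E'
from h import *
d=load("wrist4.npz"); P=cloud(d,d["T_tool_cam"])*1000; im=d["img"].astype(int); Z=191.4-P[...,2]
def fit(m,n):
    A=np.c_[P[m][:,:2],np.ones(m.sum())]; c=np.linalg.lstsq(A,Z[m],rcond=None)[0]; print(n,m.sum(),c,P[m].min(0)[:2],P[m].max(0)[:2],np.std(Z[m]-A@c))
fit((abs(Z)<6)&(abs(P[...,1])>85)&(P[...,0]>0),"table")
fit((abs(Z-30)<6)&(abs(P[...,1])>10)&(abs(P[...,1])<48)&(P[...,0]>60),"rails")
b=(im.max(-1)<60)&(Z>40)&(Z<60)&(abs(P[...,1])<50)&(P[...,0]>108); fit(b,"board")
d=load("side2.npz")
E
python3 - <<'E'
from plant import r, imaging
from h import *
o=[]
for n in("top","side"):
    d=imaging.capture(n); np.savez(f"{n}4.npz",**d); o.append(d["img"][190:340,180:400,::-1] if n=="top" else d["img"][170:320,200:420,::-1])
cv2.imwrite("pics/c4.png",cv2.resize(np.vstack(o),None,fx=2,fy=2,interpolation=cv2.INTER_CUBIC))
th=np.radians(83.57-90); c=np.array([507.8,-116.9]); ex=np.array([np.cos(th),np.sin(th)]); ey=np.array([-np.sin(th),np.cos(th)])
for n in("top","side"):
    d=load(f"{n}4.npz"); W=cloud(d)*1000; X=(W[...,:2]-c)@ex; Y=(W[...,:2]-c)@ey; Z=W[...,2]
    b=(d["img"].max(-1)<60)&(abs(X)<45)&(Y>-8)&(Y<128)&(Z>40)&(Z<62)
    if b.sum()>30:
        A=np.c_[X[b],Y[b]-60,np.ones(b.sum())]; print(n,b.sum(),np.linalg.lstsq(A,Z[b],rcond=None)[0],np.percentile(Y[b],[1,99]))
    b=(d["img"].max(-1)<60)&(abs(X)<45)&(Y>-40)&(Y<140)&(Z>28)&(Z<66)
    if b.sum()>30: print("edges",np.percentile(Y[b],[.5,99.5]))
E
```

```text
table 79039 [ 1.90727363e-05 -1.40386502e-03 -1.01418749e-01] [ 4.24800588e-03 -2.66355349e+02] [155.13679914 270.01928258] 0.785214491550693
rails 3865 [ 5.64017564e-03 -2.34081044e-03  2.93683986e+01] [ 81.25120976 -47.98855564] [107.20180015  47.98634738] 0.9005700576442259
board 8404 [ 2.90318827e-03 -2.31193732e-04  5.05305996e+01] [108.00040916 -49.99383203] [144.52805156  49.98093204] 0.7916722783863864
top 1555 [-2.61097312e-03 -4.94078233e-04  5.07678559e+01] [ -2.96997592 126.61416808]
edges [ -3.39386458 136.78154394]
side 1286 [1.14573071e-03 9.22658143e-03 5.00512830e+01] [ -7.52782457 125.62666233]
edges [-11.81375527 128.33720479]
```

View pics/c4.png

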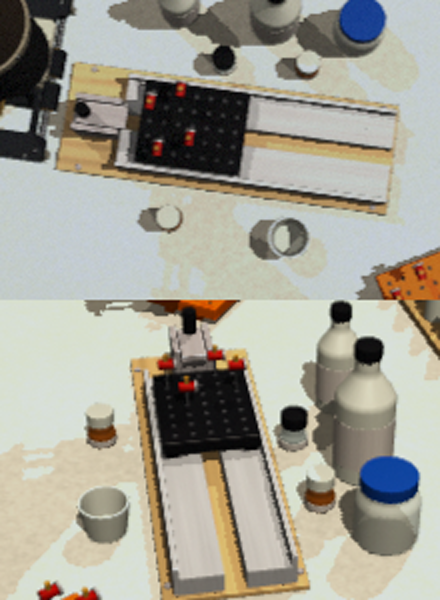

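The board has dropped flat: both views give a top of 50–51 mm with tilt under 0.01, and the bystanders are in place. The far face of the knob is about 16 mm ahead of the fingers, so I'll go down behind it.

Request:
step_arm --commands '[[[0,1.5,20],0],[[0,0,35],0],[[0,0,35],0],[[0,0,22],0],[[0,0,8],0],[[0,0,0],0],[[-1,0,0],0],[[0,0,0],0]]'

```text
time_s: 13.42
tcp_pos: [0.5389, 0.1229, 0.0725]
eef_rot: [-179.9, 0.1, -96.4]
contact_force: [0.4, 0.5, 0.4]
gripper_width: 0.0008
```

Request:
step_arm --commands '[[[4,0,0],0],[[4,0,0],0],[[4,0,0],0],[[3,0,0],0],[[3,0,0],0],[[3,0,0],0],[[3,0,0],0],[[3,0,0],0]]'

```text
time_s: 14.42
tcp_pos: [0.5354, 0.0957, 0.0716]
eef_rot: [-180.0, 0.0, -96.4]
contact_force: [0.5, 0.5, -0.9]
gripper_width: 0.0004
```

Request:
step_arm --commands '[[[3,0,0],0],[[3,0,0],0],[[3,0,0],0],[[2,0,0],0]]'

```text
time_s: 14.92
tcp_pos: [0.5341, 0.0847, 0.0716]
eef_rot: [-180.0, 0.0, -96.4]
contact_force: [-0.2, 1.8, -0.5]
gripper_width: 0.0004
```

Request:
step_arm --commands '[[[2,0,0],0],[[2,0,0],0],[[2,0,0],0]]'

```text
time_s: 15.3
tcp_pos: [0.5334, 0.0788, 0.0716]
eef_rot: [-180.0, 0.0, -96.4]
contact_force: [1.2, 1.6, -0.8]
gripper_width: 0.0006
```

Request:
step_arm --commands '[[[1.5,0,0],0],[[1.5,0,0],0]]'

```text
time_s: 15.55
tcp_pos: [0.5331, 0.0758, 0.0716]
eef_rot: [-180.0, 0.0, -96.4]
contact_force: [1.3, 1.4, -0.8]
gripper_width: 0.0002
```

Request:
step_arm --commands '[[[1,0,0],0],[[1,0,0],0]]'

```text
time_s: 15.8
tcp_pos: [0.5329, 0.0739, 0.0716]
eef_rot: [-180.0, 0.0, -96.4]
contact_force: [1.2, 1.7, 0.4]
gripper_width: 0.0005
```

Request:
step_arm --commands '[[[1,0,0],0],[[1,0,0],0]]'

```text
time_s: 16.05
tcp_pos: [0.5329, 0.0724, 0.0716]
eef_rot: [-180.0, 0.0, -96.5]
contact_force: [0.3, 7.4, 0.2]
gripper_width: 0.0006
```

Request:
step_arm --commands '[[[0.7,0,0],0],[[0.7,0,0],0],[[0,0,0],0]]'

```text
time_s: 16.42
tcp_pos: [0.5329, 0.0722, 0.0717]
eef_rot: [-179.9, 0.1, -96.4]
contact_force: [-0.7, 9.0, -0.5]
gripper_width: 0.0002
```

Request:
step_arm --commands '[[[1,0,0],0],[[1,0,0],0],[[0,0,0],0]]'

```text
time_s: 16.8
tcp_pos: [0.533, 0.0719, 0.0718]
eef_rot: [-179.9, 0.3, -96.4]
contact_force: [-2.7, 19.1, 0.4]
gripper_width: 0.0003
```

The knob is against a hard stop (19 N with no movement), and the TCP position matches home. I'll draw back, rise and check.

Request:
step_arm --commands '[[[-3,0,0],0],[[-5,0,0],0],[[-10,0,0],0],[[-15,0,0],0],[[-18,0,0],0],[[-5,0,-15],0],[[0,0,-35],0],[[0,0,-40],0],[[0,0,-30],0],[[0,0,0],0],[[0,0,0],0]]'

```text
time_s: 18.18
tcp_pos: [0.5382, 0.1243, 0.1917]
eef_rot: [180.0, 0.0, -96.4]
contact_force: [-0.4, -0.1, -0.6]
gripper_width: 0.0002
```

```bash
python3 look.py 5; python3 - <<'E'
from plant import r, imaging
from h import *
o=[]
for n in("top","side"):
    d=imaging.capture(n); np.savez(f"{n}5.npz",**d); o.append(d["img"][190:340,180:400,::-1] if n=="top" else d["img"][170:320,200:420,::-1])
w=cv2.imread("pics/w5.png")[:300,170:470]
cv2.imwrite("pics/c5.png",np.hstack([cv2.resize(np.vstack(o),None,fx=1.8,fy=1.8,interpolation=cv2.INTER_CUBIC),cv2.resize(w,(400,540))])[:600,:800])
d=load("wrist5.npz"); P=cloud(d,d["T_tool_cam"])*1000; im=d["img"].astype(int); Z=d["pos"][2]*1000-P[...,2]
t=(im.max(-1)<70)&(Z>90)&(Z<100)&(abs(P[...,1])<20)&(P[...,0]>0)
n,l,s,c=cv2.connectedComponentsWithStats(t.astype(np.uint8)); i=1+s[1:,4].argmax(); print("knob",s[i,4],P[l==i].mean(0))
q=(abs(P[...,1])<10)&(P[...,0]>20)&(Z>53)&(Z<68)&(im.min(-1)>80);print("nose",np.percentile(P[q][:,0],[50,99]))
b=(im.max(-1)<60)&(Z>45)&(Z<58)&(abs(P[...,1])>20)&(abs(P[...,1])<50)&(P[...,0]>50); print("board edge x",np.percentile(P[b][:,0],1))
E
```

```text
18.175 [0.53817397 0.12432032 0.1917366 ] [ 1.79998217e+02  2.07260460e-02 -9.64452047e+01] [-0.384644   -0.11373691 -0.56538893]
7587 edge x [130.47372977 144.19032872] y [-55.3410726   52.69845008] topz 50.94601153653292
-50 144.2295721259903 50.967964290865595
-25 144.29712107017193 50.95887363621128
0 144.21491898238546 50.98668632443187
25 143.13982409445268 50.92913422356841
knob 676 [7.05758758e+01 6.39694671e-02 9.83975926e+01]
nose [ 98.33412318 126.15402621]
board edge x 110.17833922348424
```

View pics/c5.png

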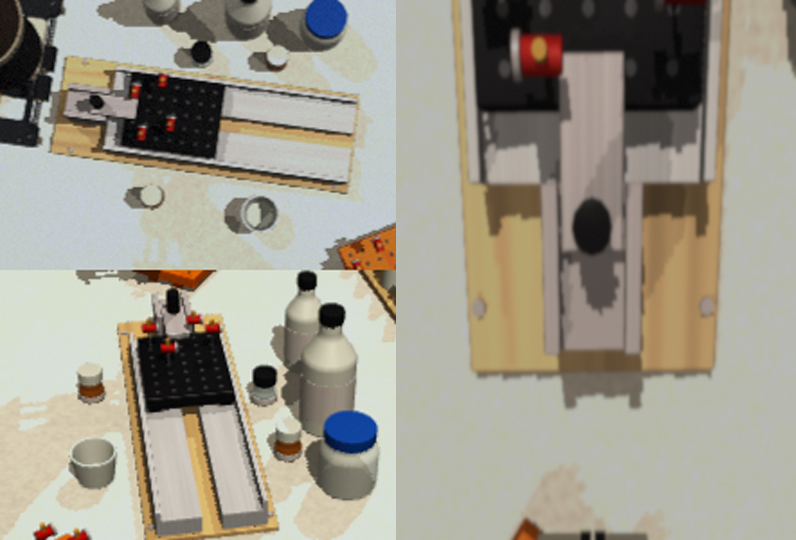

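The bolt lies about 16 mm over the board's leading edge, and the knob moved about 33 mm to its stop. The board is still flat with its top at 51 mm. All the bystanders are where they stood and the arm is clear.

```bash
python3 -c "
from plant import close_job
print(close_job())"
```

```text
the job is handed in; nothing more can be done
None
```

The board is in its notches and the keeper is fully home. I handed the job in at about 18 s, with the arm clear of everything.

- **Board:** I pushed the black board along the rails with the shut fingertips until the force rose sharply to about 23 N, then drew back. Its top measured about 51 mm above the table and level in all three views, so it has dropped. It read the same after the keeper was pushed.
- **Keeper:** I pushed the knob from its far side until it stopped moving at 19 N. It travelled about 33 mm, and the bolt now overlaps the board's leading edge by about 16 mm, against 14 mm nominal.
- **Bystanders:** In the last pictures the pots, bottles, cup and jar stand where they were. I checked this by eye and did not measure it.

Two readings disagreed slightly. The top and side cameras differed by a few millimetres along the rack, so I relied on the wrist camera and the felt stops. A first fit to the board's top also suggested a 1.4° tilt. That disappeared once the points at its leading edge were left out, and the other two views showed no tilt.

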